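# Find the rocking junction box cover and press it home

### The job

One of the four white junction box covers is not clipped home. Press down on an end of each cover with the fingertips until you find the one that rocks, holding that end down for a moment, then let it come level and press on its middle until it is fully home. Do not grasp or lift anything, leave the tools and parts lying around where they are, and finish clear of everything.

Things in the scene. Friction and masses are not known exactly. Their poses are not given: they have to be found in the camera images.
- cover_a_top (a point): cover a, one of four alike white push-on covers, 46 mm (x) by 84 mm (y), 18 mm skirt hiding the seam, on a fixed grey junction box with two black cable glands at its back. Point: centre of the flat top, moving with the cover; y along its length, z up. Boxes differ in height: tops stand 50 to 58 mm up, home or not, and all lie level at first, so height does not tell which one is loose.
- cover_b_top (a point): cover b, like cover a (point: centre of its flat top, y along its length). Any of the four may be the loose one. The other three are clipped home and do not give when pressed (under 1 mm). No cover can be pulled off.
- cover_c_top (a point): cover c, like cover a (point: centre of its flat top, y along its length). How a loose cover feels: it rocks about its middle, end to end, on a springy pivot. Pressed 28 mm from the middle along its length it sinks there about 4 mm under some 3 N (0.14 rad of tilt), then stops on the box; let go, it springs back level.
- cover_d_top (a point): cover d, like cover a (point: centre of its flat top, y along its length). How a loose cover is seated: not by pressing its end; pressed on its middle with more than about 10 N (15 to 20 N is ample) it slides 5 mm straight down onto the box, stays there and no longer rocks.
- plug: loose black round plug with a cable stub, lying down, 34x119x25 mm; origin at the centre of its underside; a bystander
- wood_piece: loose flat piece of wood, 50x119x20 mm; origin at the centre of its underside; a bystander
- screwdriver: loose red-handled screwdriver lying down, 26x204x25 mm; origin at the centre of the underside; a bystander
- circuit_board: loose green circuit board, 60x85x16 mm; origin at the centre of the underside; a bystander
Things that resemble listed ones, but are neither listed nor needed, are in the scene too. What is shaped like the part that bears cover_c_top but orange or yellow is not meant.

How it is judged:
On the way, in this order (a step that is already met when the one before it is completed fails the run):
1. one cover has been rocked by pressing on its end (tilted more than 0.08 rad under the fingers) (((angle between cover_a_top's own z axis and vertical above 0.08 rad and contact force between the fingers and cover_a above 0.5 N) or (angle between cover_b_top's own z axis and vertical above 0.08 rad and contact force between the fingers and cover_b above 0.5 N) or (angle between cover_c_top's own z axis and vertical above 0.08 rad and contact force between the fingers and cover_c above 0.5 N) or (angle between cover_d_top's own z axis and vertical above 0.08 rad and contact force between the fingers and cover_d above 0.5 N))), for 0.1 s.
2. the loose cover has been pressed home: down by its 5 mm and level (((distance of cover_a_top from where it was at the start of the episode above 0.0035 m and angle between cover_a_top's own z axis and vertical below 0.02 rad) or (distance of cover_b_top from where it was at the start of the episode above 0.0035 m and angle between cover_b_top's own z axis and vertical below 0.02 rad) or (distance of cover_c_top from where it was at the start of the episode above 0.0035 m and angle between cover_c_top's own z axis and vertical below 0.02 rad) or (distance of cover_d_top from where it was at the start of the episode above 0.0035 m and angle between cover_d_top's own z axis and vertical below 0.02 rad))), for 0.2 s.
At the end, for the whole second after the job is handed in: The loose cover is home: its middle more than 3.5 mm below where it began (5 mm is fully home), and all four covers are level within 0.02 rad (distance of any of cover_a_top, cover_b_top, cover_c_top, cover_d_top from where it was at the start of the episode above 0.0035 m and angle between each of cover_a_top, cover_b_top, cover_c_top, cover_d_top's own z axis and vertical below 0.02 rad); the robot touches nothing.
It fails at once if the plug was lifted, carried or shoved more than 15 mm (distance of plug from where it was at the start of the episode above 0.015 m).
It fails at once if the wood piece was lifted, carried or shoved more than 15 mm (distance of wood_piece from where it was at the start of the episode above 0.015 m).
It fails at once if the screwdriver was lifted, carried or shoved more than 15 mm (distance of screwdriver from where it was at the start of the episode above 0.015 m).
It fails at once if the circuit board was lifted, carried or shoved more than 15 mm (distance of circuit_board from where it was at the start of the episode above 0.015 m).
It also fails if it takes over 58 s, if anything falls off the work surface, if the arm or the gripper's body presses on something with over 40 N, if the wrist force passes 120 N, or if a joint passes its speed limit or range.

### The arm

A 6-joint arm with a two-finger parallel gripper is mounted at the origin on a cart in front of the work surface, level with it; the furniture and walls round the work are solid. World frame = base frame: x ahead of the robot, y to its left, z up, the work surface at z = 0. Lengths are in m, angles in rad, forces in N, time in s.
With the tool pointing down it reaches from about 0.375 to 0.975 m from the base axis. Payload 3.8 kg.
Tool frame: the origin (TCP) lies at the very end of the fingers, on their centre line; the grasp point (between the pads) lies bot.grasp_offset behind it (bot.grasp_offset is the distance from the TCP to the grasp point, in m); y points along the fingers, x is the direction in which the jaws open and shut, and the axes are right-handed (so a half turn about y gives the same grasp; the last joint's range is limited). The gripper opens to 85 mm and grips with 20 to 120 N. Pads are 22 mm wide; open, the fingers measure 114 mm over their backs; the gripper's body (76 mm by 85 mm) begins 54 mm behind the grasp point. The pads swing forward as they close: fully open they stand 13 mm farther back than shut.
Start: joints at [-1.38, 0.264, 1.604, -0, 1.274, -0.037], TCP at [0.152, -0.658, 0.231] pointing down, gripper open.
Joint ranges: [-2.63, 2.63], [-0.94, 2.18], [0.31, 2.57], [-1.31, 4.45], [0, 2.66], [-2.55, 2.55]. Speed limits (rad/s): [2.57, 2.57, 3.14, 3.14, 3.14, 3.14].

### API

Orientations are given as a rotation vector (axis times angle).
In Python, from workcell import sensors, read_camera, job, bot gives the robot as it stands.
- The arm moves only by the tool arm_command, never from a script. Its argument "deltas" is a list of rows, each a list of 4 numbers: the shift along the tool's x, y, z in m, then the turn about the tool's y in rad. A call has 1 to 20 rows; each row shifts and turns the commanded pose from where the row before left it, along the tool's axes as they then stand; what a row does not reach is not made up. A row lasts 1/8 s, in which the tool goes at most 62.5 mm and 10.7 degrees, less where a joint would pass 70% of its speed; a pose out of reach is approached as far as the arm can. A call is refused whole if a number of a shift passes 0.0625 or a number of a turn 0.188, either way. A call with a gripper value outside its range is refused whole. "fingers" is the finger opening in m, from 0 to 0.0854, set as the call begins (left out, the last holds). The fingers move at their own pace and stop on an object; "newtons" is the grip in N (left out, the last holds). Time passes only in rows, so rows that do not move let the fingers close. It gives the time, the measured TCP pose, the force and the opening at its end, in the units of the state.
- sensors.read_state(): the state, without advancing time (a new reading comes with each control period).
- read_camera(name): name is "side" or "top" or "wrist"; returns a dict with "color" (420x560x3 uint8, red, green, blue), "vfov" (degrees; the focal length in pixels is half the picture's height over the tangent of half this angle, whatever the lens; pixels are square), "cx", "cy" (the principal point, pixels), "R" (3x3) and "t" (3): a world point X has camera coordinates R X + t; the wrist camera has in their place "T_tool_cam" (4x4, takes a point from camera to tool coordinates, whose origin is the TCP and whose axes are the tool frame's). Camera axes: x right, y down, z forward; pixel columns grow to the right and rows downward; lengths in m; the calibration is good to about 2 mm. A picture is of the moment at which its call begins: read the wrist's pose just before it. There is no depth.
- job.finish_job(): hands the job in, once; it reports no verdict.
The state is a dict: "time": time; "q": joint angles; "joint_vel": joint speeds; "joint_torque": joint torques, N m; "tool_pos": TCP position; "tcp_rot": TCP orientation; "wrist_force": force on the tool from outside, world axes, zero at the start; "torque": the same for the moment, N m; "width": opening from 0.0 (shut) to 1.0 (fully open).
Only numpy, scipy, OpenCV 4.12 (cv2) and the standard library are available. Lean on these libraries where they do the work, as an engineer would, in place of code of your own. Each camera call takes 0.05 s, during which the arm holds its last target.

## Working session

There is one attempt and no reset: what is moved stays moved. The work goes in short steps, Python scripts to look and compute and a tool call to move; the robot and the scene stay as the last step left them, time stands still between calls to the robot, and variables do not carry over. Pictures are saved under pics/ and viewed, and the job is handed in when it is done.

Besides the shell and the picture viewer there is one more tool, called after "Request:" as name([rows], argument=value, ...), one row to a line, values as JSON. arm_command: Moves the arm, as the interface text tells. Its arguments: {"type":"object","properties":{"deltas":{"type":"array"},"fingers":{"type":"number"},"newtons":{"type":"number"}},"required":["deltas"]}

```bash
mkdir -p pics; ls; python3 - <<'E'
from workcell import sensors, read_camera, job, bot
import cv2,numpy as np
s=sensors.read_state(); print({k:np.round(v,3).tolist() for k,v in s.items()}); print(bot.grasp_offset)
for n in ["side","top","wrist"]:
    c=read_camera(n); cv2.imwrite(f"pics/{n}0.png",c["color"][:,:,::-1]); np.savez(f"{n}0.npz",**c)
    print(n,{k:np.round(v,4).tolist() for k,v in c.items() if k!="color"})
E
```

```text
pics
{'time': 0.0, 'q': [-1.38, 0.265, 1.605, -0.0, 1.274, -0.037], 'joint_vel': [-0.0, 0.002, 0.001, 0.0, 0.002, 0.0], 'joint_torque': [0.001, -51.511, -36.731, 0.0, 0.013, -0.0], 'tool_pos': [0.152, -0.657, 0.23], 'tcp_rot': [-1.307, 1.041, -1.038], 'wrist_force': [0.414, 0.321, -1.063], 'torque': [0.026, -0.056, 0.025], 'width': 0.999}
0.0187
side {'vfov': 44.6488, 'cx': 279.3111, 'cy': 206.5635, 'R': [[0.8889, -0.458, 0.0114], [-0.3654, -0.7236, -0.5856], [0.2765, 0.5164, -0.8105]], 't': [-0.5428, 0.1071, 1.9647]}
top {'vfov': 42.8024, 'cx': 270.0681, 'cy': 211.7032, 'R': [[-0.0001, -0.9994, 0.0357], [-0.989, -0.0052, -0.148], [0.148, -0.0353, -0.9883]], 't': [-0.1627, 0.5253, 1.5826]}
wrist {'vfov': 67.1726, 'cx': 279.4422, 'cy': 212.5708, 'T_tool_cam': [[1.0, -0.0001, 0.0009, 0.0006], [-0.0009, -0.2809, 0.9597, -0.142], [0.0002, -0.9597, -0.2809, 0.072], [0.0, 0.0, 0.0, 1.0]]}
```

View pics/side0.png

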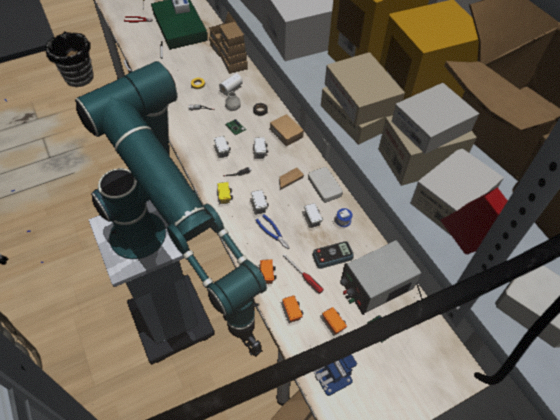

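View pics/top0.png

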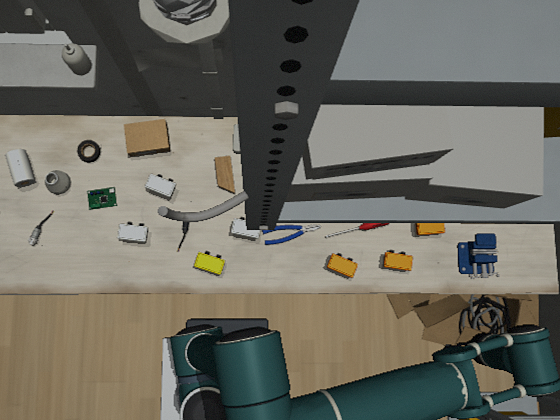

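View pics/wrist0.png

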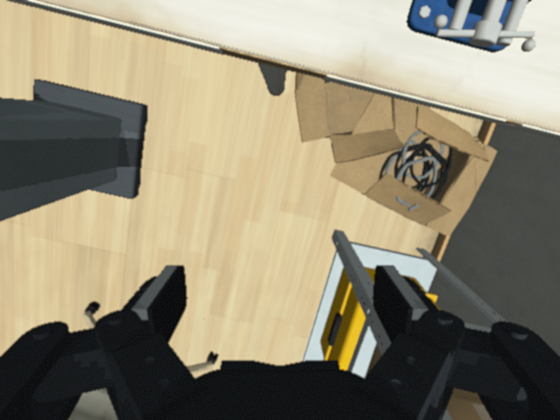

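```bash
python3 - <<'E'
import numpy as np
from scipy.spatial.transform import Rotation as R
print(R.from_rotvec([-1.307,1.041,-1.038]).as_matrix().round(3))
E
```

```text
[[ 0.226 -0.001  0.974]
 [-0.974  0.002  0.226]
 [-0.002 -1.    -0.   ]]
```

```bash
cat > h.py <<'E'
import numpy as np,cv2
from scipy.spatial.transform import Rotation as Ro
def cam(c,state=None):
    f=210/np.tan(np.radians(float(c["vfov"]))/2)
    if "R" in c: R=np.array(c["R"]).T; o=-R@np.array(c["t"])
    else:
        T=np.array(c["T_tool_cam"]); Rt=Ro.from_rotvec(state["tcp_rot"]).as_matrix()
        R=Rt@T[:3,:3]; o=Rt@T[:3,3]+np.array(state["tool_pos"])
    return f,R,o,float(c["cx"]),float(c["cy"])
def ray(c,uv,z,state=None):
    f,R,o,cx,cy=cam(c,state); d=R@np.array([(uv[0]-cx)/f,(uv[1]-cy)/f,1]); return o+d*(z-o[2])/d[2]
def proj(c,X,state=None):
    f,R,o,cx,cy=cam(c,state); p=R.T@(np.array(X)-o); return np.array([f*p[0]/p[2]+cx,f*p[1]/p[2]+cy])
E
python3 - <<'E'
from h import *
for n,pts in [("side",[(222,146),(260,147),(260,201),(313,215),(240,172),(285,130),(291,178),(312,283),(236,127),(223,188),(345,217),(325,184),(333,254),(270,232)]),("top",[(160,184),(133,232),(245,228),(210,262),(102,198),(370,226),(183,240)])]:
    c=dict(np.load(n+"0.npz"))
    print(n,cam(c)[2].round(3))
    for p in pts: print(p,ray(c,p,0.05).round(3))
for n in["side","top"]:
    c=np.load(n+"0.npz")["color"][:,:,::-1]
    cr=c[110:250,190:370] if n=="side" else c[110:280,80:280]
    cv2.imwrite(f"pics/{n}0z.png",cv2.resize(cr,None,fx=4,fy=4 if n=="side" else 3.5 ,interpolation=cv2.INTER_CUBIC) if n=="side" else cv2.resize(cr,None,fx=3.5,fy=3.5,interpolation=cv2.INTER_CUBIC))
E
```

```text
side [-0.022 -1.186  1.661]
(222, 146) [0.456 0.232 0.05 ]
(260, 147) [0.598 0.155 0.05 ]
(260, 201) [ 0.473 -0.101  0.05 ]
(313, 215) [ 0.625 -0.253  0.05 ]
(240, 172) [0.465 0.068 0.05 ]
(285, 130) [0.739 0.196 0.05 ]
(291, 178) [ 0.636 -0.053  0.05 ]
(312, 283) [ 0.479 -0.505  0.05 ]
(236, 127) [0.556 0.308 0.05 ]
(223, 188) [0.37  0.023 0.05 ]
(345, 217) [ 0.73  -0.317  0.05 ]
(325, 184) [ 0.743 -0.142  0.05 ]
(333, 254) [ 0.605 -0.437  0.05 ]
(270, 232) [ 0.443 -0.248  0.05 ]
top [ 0.285 -0.104  1.648]
(160, 184) [0.607 0.171 0.05 ]
(133, 232) [0.461 0.247 0.05 ]
(245, 228) [ 0.475 -0.086  0.05 ]
(210, 262) [0.373 0.017 0.05 ]
(102, 198) [0.563 0.342 0.05 ]
(370, 226) [ 0.482 -0.464  0.05 ]
(183, 240) [0.438 0.098 0.05 ]
```

View pics/side0z.png

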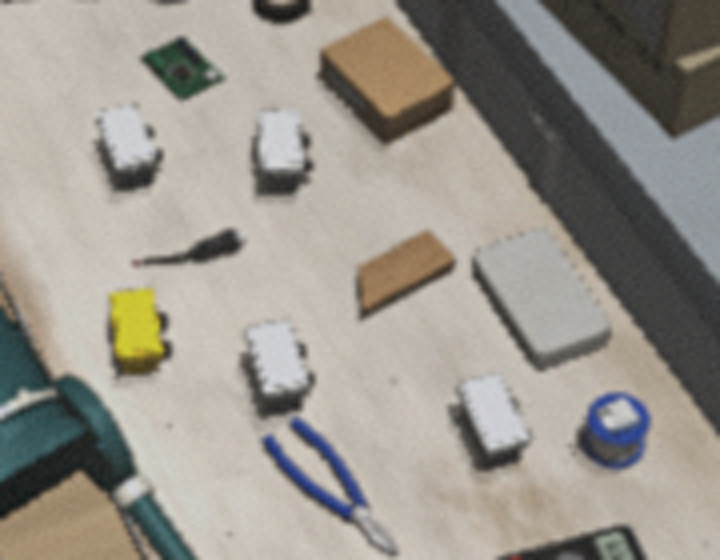

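View pics/top0z.png

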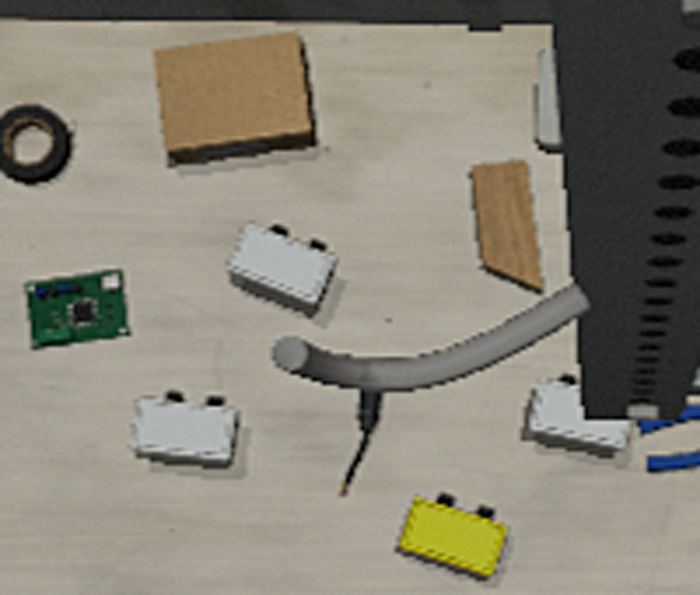

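```bash
python3 - <<'E'
from h import *
a=dict(np.load("top0.npz"));b=dict(np.load("side0.npz"))
def tri(p,q):
    fa,Ra,oa,cx,cy=cam(a);da=Ra@np.array([(p[0]-cx)/fa,(p[1]-cy)/fa,1])
    fb,Rb,ob,cx,cy=cam(b);db=Rb@np.array([(q[0]-cx)/fb,(q[1]-cy)/fb,1])
    da/=np.linalg.norm(da);db/=np.linalg.norm(db)
    s=np.linalg.lstsq(np.c_[da,-db],ob-oa,rcond=None)[0]
    P,Q=oa+s[0]*da,ob+s[1]*db
    return ((P+Q)/2).round(3),np.linalg.norm(P-Q).round(3)
print(tri((265,222),(455,305)))
# where in side image would top-ray at (265,222) and (162,212) fall at diff heights
for p in [(265,222),(162,212),(245,195),(540,222)]:
    for z in [0.05,.2,.4,.6,.8,1.0,1.2]:
        X=ray(a,p,z);print(p,z,X.round(2),proj(b,X).round(0))
for n in["side"]:
    c=b["color"][:,:,::-1]; cv2.imwrite("pics/s1.png",cv2.resize(c[180:420,260:560],None,fx=2.4,fy=2.4,interpolation=cv2.INTER_CUBIC))
E
```

```text
(array([ 0.708, -0.468, -0.04 ]), np.float64(0.754))
(265, 222) 0.05 [ 0.49 -0.15  0.05] [270. 207.]
(265, 222) 0.2 [ 0.47 -0.14  0.2 ] [264. 184.]
(265, 222) 0.4 [ 0.45 -0.14  0.4 ] [256. 149.]
(265, 222) 0.6 [ 0.42 -0.13  0.6 ] [245. 105.]
(265, 222) 0.8 [ 0.4  -0.13  0.8 ] [233.  51.]
(265, 222) 1.0 [ 0.37 -0.12  1.  ] [216. -19.]
(265, 222) 1.2 [ 0.34 -0.12  1.2 ] [ 194. -111.]
(162, 212) 0.05 [0.52 0.16 0.05] [243. 152.]
(162, 212) 0.2 [0.5  0.14 0.2 ] [239. 132.]
(162, 212) 0.4 [0.47 0.1  0.4 ] [232. 102.]
(162, 212) 0.6 [0.44 0.07 0.6 ] [224.  64.]
(162, 212) 0.8 [0.41 0.04 0.8 ] [214.  17.]
(162, 212) 1.0 [0.38 0.   1.  ] [200. -45.]
(162, 212) 1.2 [ 0.35 -0.03  1.2 ] [ 183. -128.]
(245, 195) 0.05 [ 0.58 -0.09  0.05] [281. 189.]
(245, 195) 0.2 [ 0.55 -0.09  0.2 ] [276. 167.]
(245, 195) 0.4 [ 0.51 -0.09  0.4 ] [267. 133.]
(245, 195) 0.6 [ 0.48 -0.09  0.6 ] [256.  91.]
(245, 195) 0.8 [ 0.44 -0.09  0.8 ] [242.  40.]
(245, 195) 1.0 [ 0.4 -0.1  1. ] [225. -27.]
(245, 195) 1.2 [ 0.37 -0.1   1.2 ] [ 202. -116.]
(540, 222) 0.05 [ 0.5  -0.99  0.05] [395. 408.]
(540, 222) 0.2 [ 0.48 -0.91  0.2 ] [383. 371.]
(540, 222) 0.4 [ 0.45 -0.79  0.4 ] [365. 314.]
(540, 222) 0.6 [ 0.42 -0.68  0.6 ] [343. 246.]
(540, 222) 0.8 [ 0.4  -0.57  0.8 ] [317. 165.]
(540, 222) 1.0 [ 0.37 -0.46  1.  ] [284.  66.]
(540, 222) 1.2 [ 0.34 -0.35  1.2 ] [244. -57.]
```

View pics/s1.png

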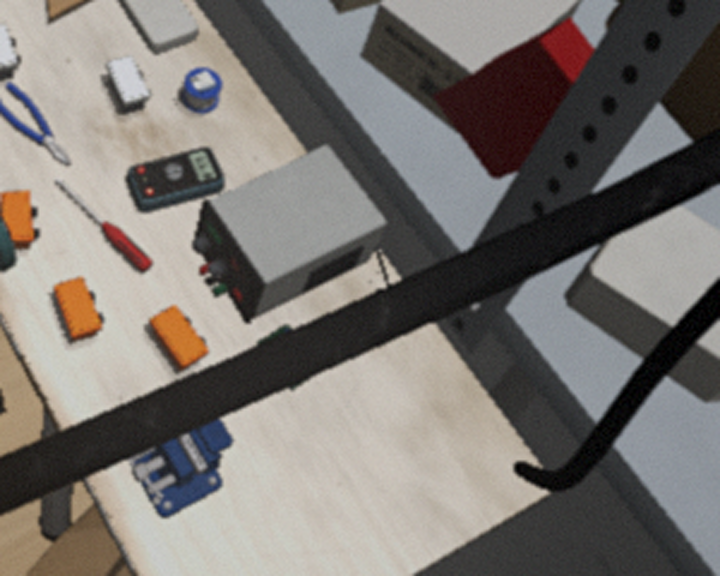

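Request:
arm_command([
  [0,-0.04,0,0.114],
  [0,-0.04,0,0.114],
  [-0.041,-0.003,0.023,0],
  [-0.041,-0.003,0.023,0],
  [-0.041,-0.003,0.023,0],
  [-0.041,-0.003,0.023,0],
  [-0.041,-0.003,0.023,0],
  [-0.041,-0.003,0.023,0],
  [-0.041,-0.003,0.023,0],
  [-0.041,-0.003,0.023,0],
  [-0.041,-0.003,0.023,0],
  [-0.041,-0.003,0.023,0],
  [-0.041,-0.003,0.023,0],
  [-0.041,-0.003,0.023,0],
  [-0.041,-0.003,0.023,0],
  [-0.041,-0.003,0.023,0],
  [-0.041,-0.003,0.023,0],
  [-0.041,-0.003,0.023,0],
  [0,0,0,0],
  [0,0,0,0],
], fingers=0, newtons=40)

```text
time: 2.65
tool_pos: [0.5201, -0.0018, 0.3588]
tcp_rot: [-1.211, 1.209, -1.209]
wrist_force: [-0.6, -0.3, -0.4]
width: -0.001
```

```bash
cat > snap.py <<'E'
import sys,pickle
from workcell import sensors, read_camera
from h import *
n=sys.argv[1]
s=sensors.read_state(); c=read_camera("wrist")
pickle.dump((s,c),open(n+".pkl","wb")); cv2.imwrite(f"pics/{n}.png",c["color"][:,:,::-1])
print({k:np.round(v,4).tolist() for k,v in s.items() if k in("time","q","tool_pos","tcp_rot","wrist_force","width")})
print(Ro.from_rotvec(s["tcp_rot"]).as_matrix().round(3))
E
python3 snap.py w1
```

```text
{'time': 2.65, 'q': [-0.0509, -0.085, 1.7515, -0.0006, 1.4764, 1.5194], 'tool_pos': [0.5201, -0.0018, 0.3588], 'tcp_rot': [-1.2108, 1.2095, -1.2086], 'wrist_force': [-0.5769, -0.344, -0.4291], 'width': -0.0006}
[[ 0.001 -0.001  1.   ]
 [-1.    -0.001  0.001]
 [ 0.001 -1.    -0.001]]
```

View pics/w1.png

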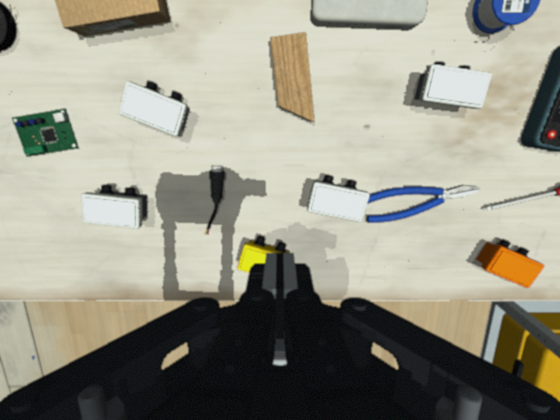

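```bash
cat > cov.py <<'E'
import sys,pickle
from h import *
n=sys.argv[1]; thr=int(sys.argv[2]); z=0.054
s,c=pickle.load(open(n+".pkl","rb"))
im=c["color"]; hsv=cv2.cvtColor(im,cv2.COLOR_RGB2HSV)
m=((im.min(2)>thr)&(hsv[...,1]<22)).astype(np.uint8)*255
m=cv2.morphologyEx(m,cv2.MORPH_OPEN,np.ones((3,3)))
cs,_=cv2.findContours(m,cv2.RETR_EXTERNAL,cv2.CHAIN_APPROX_NONE)
o=im[:,:,::-1].copy()
for k in cs:
    if cv2.contourArea(k)<600: continue
    P=np.array([ray(c,p,z,s)[:2] for p in k[:,0,:].astype(float)],np.float32)*1000
    r=cv2.minAreaRect(P); b=cv2.boxPoints(r)
    (w,h),a=r[1],r[2]
    yaw=a if h>=w else a+90
    while yaw>90:yaw-=180
    while yaw<=-90:yaw+=180
    if not 60<max(w,h)<110: continue
    M=cv2.moments(k); px=(M['m10']/M['m00'],M['m01']/M['m00'])
    print("px",np.round(px,1),"ctr",np.round(r[0],1),"size",np.round((w,h),1),"yaw(y axis)",round(yaw,1), "mean",im[k[:,0,1].min():k[:,0,1].max()].mean().round(0))
    for q in b:
        u=proj(c,[q[0]/1e3,q[1]/1e3,z],s); cv2.circle(o,tuple(int(v) for v in np.round(u)),2,(0,0,255),-1)
    cv2.drawContours(o,[k],-1,(0,255,0),1)
cv2.imwrite(f"pics/{n}_c.png",o)
E
python3 cov.py w1 195; python3 -c "
import cv2;i=cv2.imread('pics/w1_c.png')
import numpy as np
a=cv2.resize(i[60:240,60:260],None,fx=3,fy=3);b=cv2.resize(i[50:230,300:500],None,fx=3,fy=3);cv2.imwrite('pics/w1_z.png',cv2.resize(np.hstack([a,b]),(800,360)))"
```

```text
px [338.5 202. ] ctr [476.7 -89.9] size [83.8 43.9] yaw(y axis) -11.7 mean 177.0
px [150.4 107.9] ctr [607.4 171.1] size [85.1 43.1] yaw(y axis) -21.5 mean 185.0
```

View pics/w1_z.png

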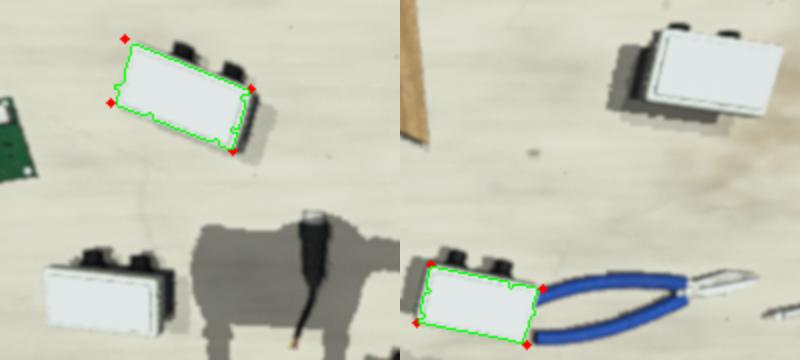

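```bash
python3 - <<'E'
import pickle
from h import *
s,c=pickle.load(open("w1.pkl","rb")); im=c["color"].astype(int)
for y,x in [(86,456),(110,457),(208,114),(224,114),(200,338),(107,154),(70,350),(150,100),(87,420),(30,370)]: print((x,y),im[y,x])
E
sed -i 's/^m=((im.*$/b=im[...,2].astype(int)-im[...,0]\nm=((im.min(2)>thr)\&(b>-5)).astype(np.uint8)*255/' cov.py; for t in 150 190; do python3 cov.py w1 $t;done;  python3 -c "
import cv2;i=cv2.imread('pics/w1_c.png')
import numpy as np
a=cv2.resize(i[60:240,60:260],None,fx=3,fy=3);b=cv2.resize(i[50:230,300:500],None,fx=3,fy=3);cv2.imwrite('pics/w1_z.png',cv2.resize(np.hstack([a,b]),(800,360)))"
```

```text
(456, 86) [225 231 230]
(457, 110) [99 95 86]
(114, 208) [225 231 230]
(114, 224) [216 223 221]
(338, 200) [226 231 231]
(154, 107) [225 231 231]
(350, 70) [218 217 200]
(100, 150) [213 211 196]
(420, 87) [29 32 32]
(370, 30) [222 222 204]
px [109.8 210.6] ctr [463.8 246.3] size [79.3 44.4] yaw(y axis) -7.2 mean 185.0
px [338.  201.6] ctr [477.4 -88.8] size [82.9 44.8] yaw(y axis) -11.7 mean 177.0
px [151.6 108.3] ctr [606.6 168.2] size [81.6 44.3] yaw(y axis) -22.0 mean 185.0
px [456.4  85.8] ctr [ 635.  -236.3] size [81.  44.2] yaw(y axis) -7.5 mean 191.0
px [109.3 210.7] ctr [463.5 246.2] size [79.4 43.6] yaw(y axis) -6.6 mean 186.0
px [338.3 201.9] ctr [477.  -88.7] size [81.5 44. ] yaw(y axis) -11.7 mean 177.0
px [151.3 108.3] ctr [606.4 168.9] size [80.6 43.3] yaw(y axis) -21.8 mean 185.0
px [457.9  85.2] ctr [ 635.1 -236.7] size [80.1 43. ] yaw(y axis) -7.8 mean 192.0
```

View pics/w1_z.png

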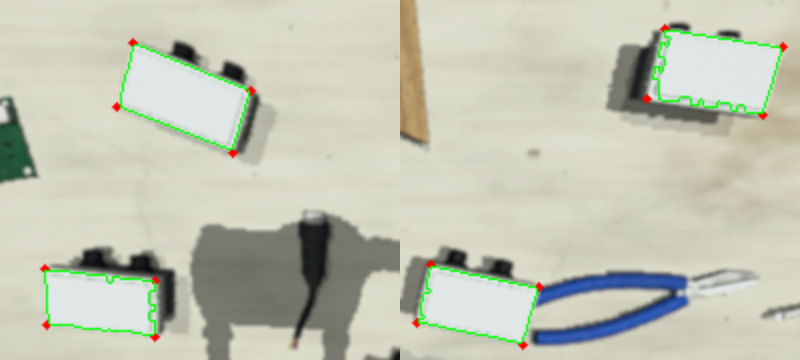

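Request:
arm_command([
  [0.01,0.045,-0.006,0],
  [0.01,0.045,-0.006,0],
  [0.01,0.045,-0.006,0],
  [0.01,0.045,-0.006,0],
  [0.01,0.045,-0.006,0],
  [0.01,0.045,-0.006,0],
  [0,0.018,0,0],
  [0,0.01,0,0],
  [0,0,0,0],
])

```text
time: 3.82
tool_pos: [0.4842, -0.0623, 0.0612]
tcp_rot: [-1.209, 1.211, -1.21]
wrist_force: [-0.1, -0.3, 0.5]
width: -0.005
```

```bash
python3 snap.py w2
```

```text
{'time': 3.825, 'q': [-0.1789, 0.0879, 2.1534, -0.0001, 0.9008, 1.3933], 'tool_pos': [0.4842, -0.0623, 0.0612], 'tcp_rot': [-1.2089, 1.2106, -1.2099], 'wrist_force': [-0.1214, -0.3499, 0.4876], 'width': -0.0055}
[[-0.001 -0.001  1.   ]
 [-1.     0.    -0.001]
 [-0.    -1.    -0.001]]
```

View pics/w2.png

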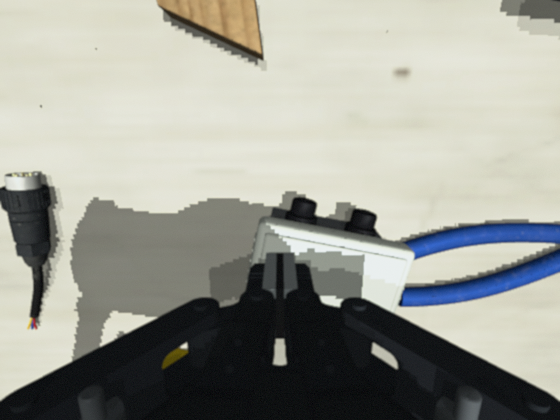

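Request:
arm_command([
  [0,0.0015,0,0],
  [0,0.0015,0,0],
  [0,0,0,0],
])

```text
time: 4.25
tool_pos: [0.4848, -0.0615, 0.0586]
tcp_rot: [-1.209, 1.209, -1.209]
wrist_force: [-1.1, -0.0, -0.4]
width: -0.003
```

Request:
arm_command([
  [0,0.0015,0,0],
  [0,0.0015,0,0],
  [0,0,0,0],
])

```text
time: 4.62
tool_pos: [0.4843, -0.0616, 0.055]
tcp_rot: [-1.209, 1.21, -1.209]
wrist_force: [-0.0, 0.2, 0.3]
width: 0.002
```

Request:
arm_command([
  [0,0.001,0,0],
  [0,0.001,0,0],
  [0,0,0,0],
])

```text
time: 5.0
tool_pos: [0.4847, -0.0615, 0.0543]
tcp_rot: [-1.209, 1.21, -1.209]
wrist_force: [-3.3, 1.1, 8.5]
width: 0.005
```

Request:
arm_command([
  [0,-0.035,0,0],
  [0.0365,0,0.0385,0],
  [0.0365,0,0.0385,0],
  [0.0365,0,0.0385,0],
  [0.0365,0,0.0385,0],
  [0,0.013,0,0],
  [0,0.013,0,0],
  [0,0,0,0],
])

```text
time: 6.0
tool_pos: [0.6356, -0.2059, 0.0595]
tcp_rot: [-1.212, 1.214, -1.205]
wrist_force: [0.2, -0.4, 0.8]
width: -0.001
```

```bash
python3 snap.py w3
```

```text
{'time': 6.0, 'q': [-0.3507, 0.4009, 1.7594, 0.0002, 0.987, 1.2196], 'tool_pos': [0.6356, -0.2059, 0.0595], 'tcp_rot': [-1.2118, 1.2139, -1.2048], 'wrist_force': [0.1741, -0.4274, 0.8213], 'width': -0.001}
[[ 0.    -0.005  1.   ]
 [-1.     0.002  0.   ]
 [-0.002 -1.    -0.005]]
```

View pics/w3.png

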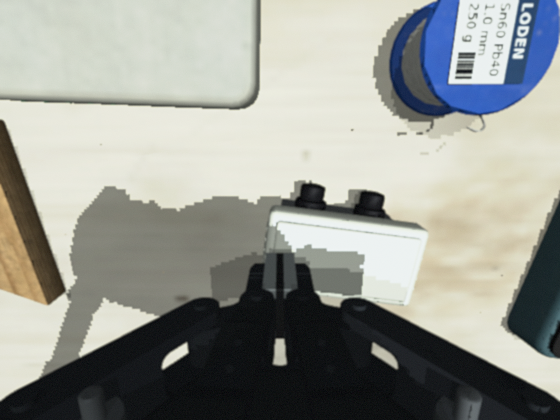

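Request:
arm_command([
  [0.005,0,0,0],
  [0,0.0015,0,0],
  [0,0.0015,0,0],
  [0,0,0,0],
])

```text
time: 6.55
tool_pos: [0.6385, -0.2126, 0.0593]
tcp_rot: [-1.209, 1.209, -1.209]
wrist_force: [0.4, 0.3, 0.1]
width: 0.002
```

Request:
arm_command([
  [0,0.001,0,0],
  [0,0.001,0,0],
  [0,0,0,0],
])

```text
time: 6.92
tool_pos: [0.6384, -0.2126, 0.0571]
tcp_rot: [-1.209, 1.21, -1.209]
wrist_force: [-0.2, -0.4, 0.2]
width: 0.001
```

Request:
arm_command([
  [0,0.001,0,0],
  [0,0.001,0,0],
  [0,0,0,0],
])

```text
time: 7.3
tool_pos: [0.6384, -0.2126, 0.0551]
tcp_rot: [-1.209, 1.21, -1.209]
wrist_force: [-0.9, -0.8, -0.2]
width: -0.001
```

Request:
arm_command([
  [0,0.001,0,0],
  [0,0.001,0,0],
  [0,0,0,0],
])

```text
time: 7.68
tool_pos: [0.6384, -0.2126, 0.0531]
tcp_rot: [-1.209, 1.21, -1.209]
wrist_force: [0.1, -0.1, 0.1]
width: 0.001
```

Request:
arm_command([
  [0,0.001,0,0],
  [0,0.001,0,0],
  [0,0,0,0],
])

```text
time: 8.05
tool_pos: [0.6384, -0.2126, 0.0511]
tcp_rot: [-1.209, 1.21, -1.209]
wrist_force: [-0.2, -0.2, 1.1]
width: 0.0
```

Request:
arm_command([
  [0,0.001,0,0],
  [0,0,0,0],
])

```text
time: 8.3
tool_pos: [0.6386, -0.2126, 0.0504]
tcp_rot: [-1.209, 1.209, -1.209]
wrist_force: [-0.0, 0.6, 1.9]
width: -0.003
```

Request:
arm_command([
  [0,0.001,0,0],
  [0,0,0,0],
])

```text
time: 8.55
tool_pos: [0.6387, -0.2124, 0.0495]
tcp_rot: [-1.209, 1.209, -1.209]
wrist_force: [0.2, 1.1, 2.1]
width: 0.002
```

Request:
arm_command([
  [0,0.001,0,0],
  [0,0.001,0,0],
  [0,0,0,0],
])

```text
time: 8.93
tool_pos: [0.6388, -0.212, 0.0478]
tcp_rot: [-1.208, 1.209, -1.209]
wrist_force: [-1.1, 4.2, 4.7]
width: 0.002
```

Request:
arm_command([
  [0,0.001,0,0],
  [0,0,0,0],
  [0,0,0,0],
  [0,0,0,0],
])

```text
time: 9.43
tool_pos: [0.6389, -0.212, 0.0475]
tcp_rot: [-1.208, 1.209, -1.209]
wrist_force: [-1.6, 4.9, 9.1]
width: 0.001
```

```bash
python3 snap.py w4
```

```text
{'time': 9.425, 'q': [-0.3578, 0.4193, 1.7588, 0.0011, 0.9632, 1.2125], 'tool_pos': [0.6389, -0.212, 0.0475], 'tcp_rot': [-1.2081, 1.2092, -1.2091], 'wrist_force': [-1.6253, 4.9363, 9.1276], 'width': 0.0011}
[[-0.     0.001  1.   ]
 [-1.     0.001 -0.   ]
 [-0.001 -1.     0.001]]
```

View pics/w4.png

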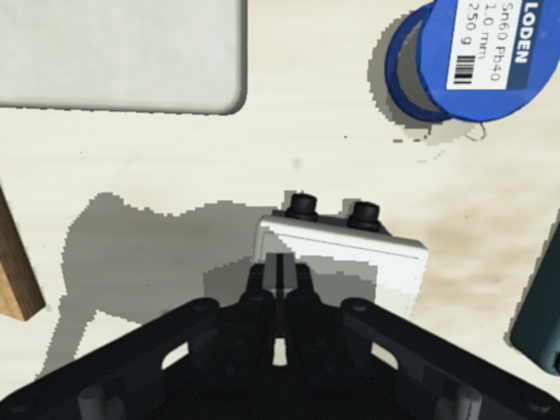

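Request:
arm_command([
  [0,-0.02,0,0],
  [0.025,-0.02,-0.02,0],
  [0,0,0,0],
  [0,0,0,0],
])

```text
time: 9.98
tool_pos: [0.6185, -0.2379, 0.0865]
tcp_rot: [-1.209, 1.21, -1.21]
wrist_force: [-0.3, 0.4, -0.0]
width: -0.001
```

```bash
python3 snap.py w5
```

```text
{'time': 9.975, 'q': [-0.4048, 0.3593, 1.7612, 0.0, 1.0207, 1.167], 'tool_pos': [0.6185, -0.2379, 0.0865], 'tcp_rot': [-1.2086, 1.2095, -1.2102], 'wrist_force': [-0.3405, 0.437, -0.037], 'width': -0.0014}
[[-0.001  0.     1.   ]
 [-1.    -0.    -0.001]
 [ 0.    -1.     0.   ]]
```

View pics/w5.png

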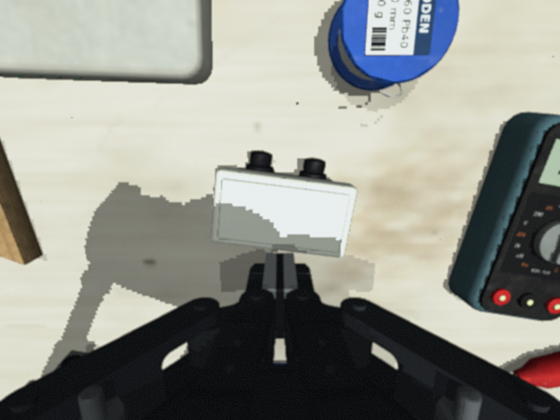

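```bash
python3 - <<'E'
import pickle
from h import *
s,c=pickle.load(open("w5.pkl","rb"))
for z in(.050,.052):
  P=np.array([ray(c,p,z,s) for p in [(218,168),(356,186),(345,256),(213,241)]]);print(P.round(4).tolist(),P.mean(0).round(4))
  print(np.linalg.norm(P[0]-P[1]),np.linalg.norm(P[1]-P[2]))
E
```

```text
[[0.6647, -0.2039, 0.05], [0.6543, -0.2825, 0.05], [0.6107, -0.2787, 0.05], [0.6206, -0.1984, 0.05]] [ 0.6376 -0.2409  0.05  ]
0.07933461118945569 0.04378229619596737
[[0.665, -0.2043, 0.052], [0.6547, -0.282, 0.052], [0.6116, -0.2782, 0.052], [0.6214, -0.1989, 0.052]] [ 0.6382 -0.2408  0.052 ]
0.07844582595951943 0.04329180336303782
```

Request:
arm_command([
  [0.003,0.01,0.019,0],
  [0,0.012,0,0],
  [0,0.01,0,0],
  [0,0,0,0],
])

```text
time: 10.52
tool_pos: [0.636, -0.2398, 0.0523]
tcp_rot: [-1.211, 1.212, -1.207]
wrist_force: [-0.2, -0.6, 0.8]
width: -0.001
```

```bash
python3 snap.py w6
```

```text
{'time': 10.525, 'q': [-0.3973, 0.4267, 1.7377, -0.0, 0.9807, 1.1735], 'tool_pos': [0.636, -0.2398, 0.0523], 'tcp_rot': [-1.2106, 1.2122, -1.2066], 'wrist_force': [-0.2107, -0.64, 0.7663], 'width': -0.0014}
[[ 0.    -0.003  1.   ]
 [-1.     0.001  0.   ]
 [-0.001 -1.    -0.003]]
```

View pics/w6.png

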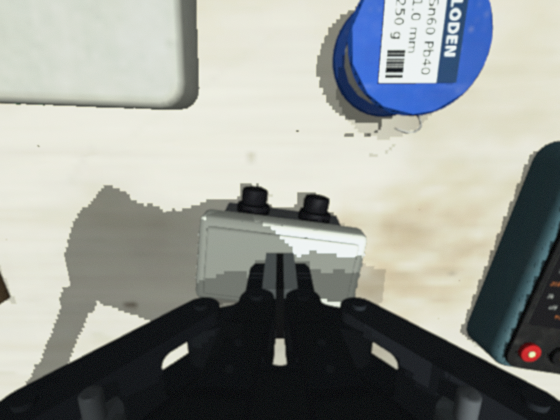

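Request:
arm_command([
  [0,0.001,0,0],
  [0,0.001,0,0],
  [0,0,0,0],
])

```text
time: 10.95
tool_pos: [0.6375, -0.2408, 0.0526]
tcp_rot: [-1.209, 1.209, -1.21]
wrist_force: [0.4, -0.1, -0.5]
width: -0.001
```

Request:
arm_command([
  [0,0.001,0,0],
  [0,0.001,0,0],
  [0,0,0,0],
])

```text
time: 11.32
tool_pos: [0.6377, -0.2407, 0.0509]
tcp_rot: [-1.209, 1.209, -1.21]
wrist_force: [-2.0, 0.5, 4.4]
width: -0.002
```

Request:
arm_command([
  [0,0.001,0,0],
  [0,0.001,0,0],
  [0,0,0,0],
])

```text
time: 11.7
tool_pos: [0.6377, -0.2408, 0.0495]
tcp_rot: [-1.209, 1.209, -1.21]
wrist_force: [-2.5, 1.2, 8.5]
width: 0.005
```

Request:
arm_command([
  [0,0.001,0,0],
  [0,0.001,0,0],
  [0,0.001,0,0],
  [0,0,0,0],
])

```text
time: 12.2
tool_pos: [0.6377, -0.2408, 0.0466]
tcp_rot: [-1.209, 1.209, -1.21]
wrist_force: [-3.0, 0.7, 7.3]
width: 0.001
```

Request:
arm_command([
  [0,0.001,0,0],
  [0,0.001,0,0],
  [0,0,0,0],
])

```text
time: 12.58
tool_pos: [0.6377, -0.2408, 0.0458]
tcp_rot: [-1.209, 1.209, -1.21]
wrist_force: [-6.1, 2.2, 13.8]
width: 0.001
```

Request:
arm_command([
  [0,0.001,0,0],
  [0,0,0,0],
  [0,0,0,0],
  [0,0,0,0],
])

```text
time: 13.08
tool_pos: [0.6378, -0.2408, 0.0458]
tcp_rot: [-1.209, 1.209, -1.21]
wrist_force: [-6.7, 2.6, 17.9]
width: 0.0
```

Request:
arm_command([
  [0,-0.015,0,0],
  [-0.003,-0.028,-0.019,0],
  [0,0,0,0],
  [0,0,0,0],
])

```text
time: 13.58
tool_pos: [0.6187, -0.2377, 0.0849]
tcp_rot: [-1.209, 1.209, -1.21]
wrist_force: [-0.6, -0.1, -0.4]
width: 0.001
```

```bash
python3 snap.py w7
```

```text
{'time': 13.575, 'q': [-0.4044, 0.361, 1.7619, 0.0001, 1.0184, 1.1666], 'tool_pos': [0.6187, -0.2377, 0.0849], 'tcp_rot': [-1.2089, 1.2092, -1.2096], 'wrist_force': [-0.5697, -0.0818, -0.384], 'width': 0.0011}
[[-0.  0.  1.]
 [-1. -0. -0.]
 [ 0. -1.  0.]]
```

View pics/w7.png

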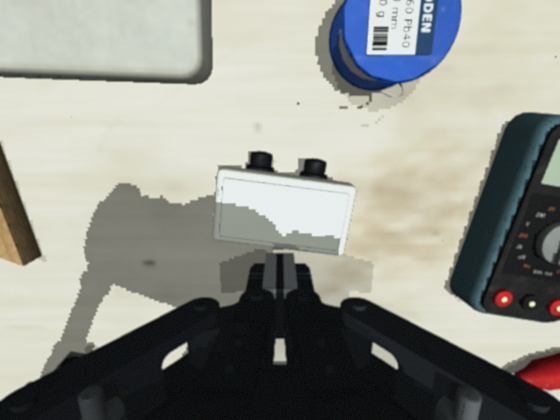

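Request:
arm_command([
  [0,-0.03,0,0],
  [0,-0.045,0,0],
  [0,-0.045,0,0],
  [0,-0.045,0,0],
  [0,-0.03,0,0],
  [0,0,0,0],
  [0,0,0,0],
  [0,0,0,0],
])

```text
time: 14.62
tool_pos: [0.6175, -0.2372, 0.2773]
tcp_rot: [-1.211, 1.213, -1.206]
wrist_force: [0.4, -0.3, 0.1]
width: 0.001
```

```bash
python3 snap.py w8; python3 - <<'E'
from workcell import sensors, read_camera
import cv2,numpy as np
c=read_camera("side")["color"][:,:,::-1]; a=np.load("side0.npz")["color"][:,:,::-1]
f=lambda i:cv2.resize(i[110:310,190:370],None,fx=2.2,fy=2.2,interpolation=cv2.INTER_CUBIC)
cv2.imwrite("pics/sc.png",np.hstack([f(a),f(c)]))
E
```

```text
{'time': 14.625, 'q': [-0.4044, 0.2181, 1.5759, 0.0, 1.3521, 1.1666], 'tool_pos': [0.6175, -0.2372, 0.2773], 'tcp_rot': [-1.2108, 1.2133, -1.2061], 'wrist_force': [0.4175, -0.2837, 0.0855], 'width': 0.0006}
[[-0.    -0.004  1.   ]
 [-1.     0.002 -0.   ]
 [-0.002 -1.    -0.004]]
```

View pics/w8.png

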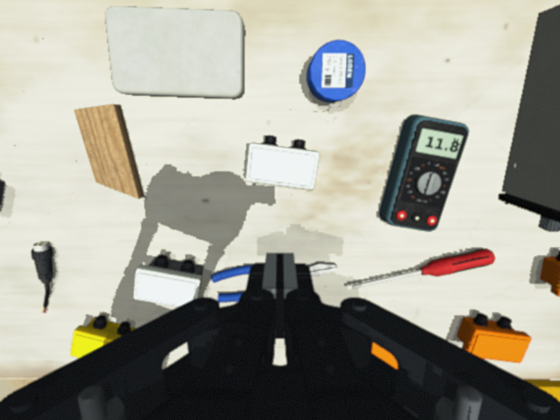

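View pics/sc.png

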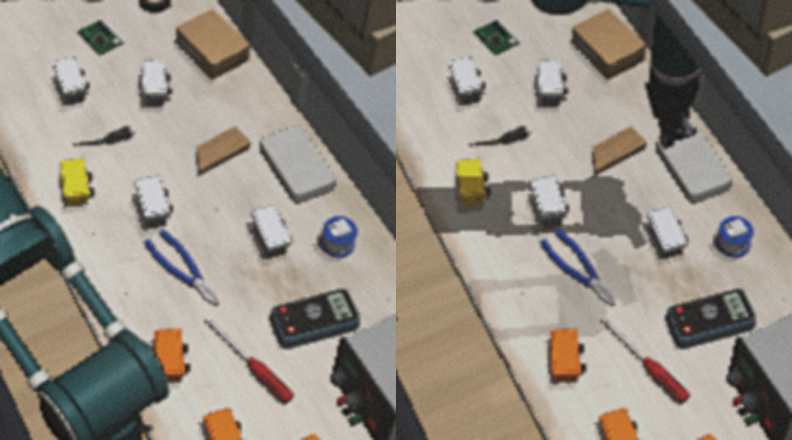

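The pictures show the pressed cover level at about (282,166) in the wrist view. All bystanders are where they were, and the arm is 0.22 m above the covers.

```bash
python3 -c "
from workcell import job; print(job.finish_job())"
```

```text
the job is handed in; nothing more can be done
None
```

I found the loose cover, rocked it, pressed it home and handed the job in at about 15 s; no verdict was reported.

- **Finding it:** I tested two of the four covers and stopped once one rocked. I never pressed the two on the left, near (0.607, 0.169) and (0.464, 0.246). The cover near (0.477, -0.089) did not give: 8.5 N within 1 mm. The cover near (0.637, -0.241) gave about 4 mm at its end under a few newtons. It then stopped firm at 9 N and was visibly tilted in the wrist picture.
- **Seating it:** I let it come level and pressed on its middle. It slid from about 51.5 mm to 45.8 mm high, with force falling from 8.5 N to 7.3 N partway, then held firm at 17.9 N.
- **Last checks:** In the final pictures the cover sits lower and looks level. I judged the level by eye, and did not press its end again to check that it no longer rocks. The plug, wood piece, screwdriver and circuit board look unmoved. The wrist force is back to about zero, and the closed fingers are at 0.28 m height, touching nothing.

No check failed. The measured drop of 5.7 mm is slightly more than the nominal 5 mm, which is within how well I could tell the first contact height.

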